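# Pack the brass fittings kit

### The job

Pack the repair kit on the plywood bench: put the brass tee, the right-angle elbow, the straight hex nipple and the round end cap into the caddy, each in the compartment whose floor shows its own outline, lying flat on the compartment floor near its middle (turned any way; the cap with its open end up as it stands now). The four-armed cross and the 45-degree elbow are not part of the kit: leave them where they lie.

Things in the scene. Friction and masses are not known exactly. Their poses are not given: they have to be found in the camera images.
- tee: Brass tee, lies flat, 26 mm high, 140 g. Origin: centre of its 64 x 51 mm footprint, 13 mm above what it lies on, level with the arm axes. Run along x on y = -12.5 mm, ends at x = -32 and +32 mm; branch on x = 0 towards +y, ends at y = +25.5 mm. Arms 23 mm diameter, 26 mm over the last 14 mm; z up.
- elbow: Brass right-angle (L) elbow, lies flat, 26 mm high, 120 g. Origin: centre of its 53 x 53 mm footprint, 13 mm above what it lies on. Arm axes meet at x = y = -13.5 mm; one arm points to +x and ends at x = +26.5 mm, the other to +y and ends at y = +26.5 mm. Arms 23 mm diameter, 26 mm over the last 14 mm; z up.
- nipple: Brass hex nipple, straight, 70 mm long: in the middle a hexagon (18 mm long, 28 mm across flats, 32 across corners), on each side a threaded end of 22 mm diameter, 26 mm long. Lies on a flat, 110 g. Origin: its middle, on its axis, 14 mm above what it lies on; x along its length, z up at the start.
- cap: Brass end cap: a short round cup, 36 mm outside diameter and 24 mm high, wall 4 mm, open end up; about 90 g. Origin: centre of its underside; z up.
- cross: Look-alike, not in the kit: loose brass cross with four equal arms along x and y (64 mm end to end both ways, arms 23 to 26 mm thick, 26 mm high); lies flat. Origin: its centre, 13 mm above the table.
- bend: Look-alike, not in the kit: loose brass 45-degree elbow, its two arms 135 degrees apart, each 36 mm from the bend, 23 to 26 mm thick, 26 mm high; lies flat. Origin: the bend point, 13 mm above the table; one arm along +x, the other 135 degrees counterclockwise from it, seen from above.
- tee_cell: Fixed black compartment in the caddy, white outline of a tee (T) on its floor. Origin: centre of its underside, 3 mm above the table; x, y along its walls. 94 x 94 x 15 mm high, walls 3 mm, inner floor 3 mm above origin (rim 18 mm above the table). Caddy: fixed grey tray, 200 mm square, 2 x 2 compartments 96 mm apart, left or right; on the other side a 70 mm high tote of pipes.
- elbow_cell: Fixed black compartment in the caddy, white outline of a right-angle elbow (L) on its floor. Origin: centre of its underside, 3 mm above the table; x, y along its walls. 94 x 94 x 15 mm high, walls 3 mm, inner floor 3 mm above origin (rim 18 mm above the table). Apart from the tote, nothing 0.4 to 0.72 m ahead is over 30 mm high.
- nipple_cell: Fixed black compartment in the caddy, white outline of a straight bar with a wider middle on its floor. Origin: centre of its underside, 3 mm above the table; x, y along its walls. 94 x 94 x 15 mm high, walls 3 mm, inner floor 3 mm above origin (rim 18 mm above the table).
- cap_cell: Fixed black compartment in the caddy, white outline of a round disc, 36 mm across on its floor. Origin: centre of its underside, 3 mm above the table; x, y along its walls. 94 x 94 x 15 mm high, walls 3 mm, inner floor 3 mm above origin (rim 18 mm above the table).
Mind the look-alikes: they are no part of the job. What is shaped like the nipple but green or red is not meant.

How it is judged:
By the outcome, as a careful person would: the job done as asked, in the order asked, and still so for the second after the job is handed in, with the robot touching nothing.
It also fails if it takes over 96 s, if anything falls off the work surface, if the arm or the gripper's body presses on something with over 40 N, if the wrist force passes 120 N, or if a joint passes its speed limit or range.

### The arm

A 6-joint arm with a two-finger parallel gripper is mounted at the origin on the work surface. World frame = base frame: x ahead of the robot, y to its left, z up, the work surface at z = 0. Lengths are in m, angles in rad, forces in N, time in s.
With the tool pointing down it reaches from about 0.35 to 0.775 m from the base axis. Payload 7.3 kg.
Tool frame: the origin (TCP) lies at the very end of the fingers, on their centre line; the grasp point (between the pads) lies 19 mm behind it (robot.tcp_to_grasp is the z of the grasp point in the tool frame, in m); z points along the fingers, y is the line along which they close (so a half turn about z gives the same grasp; the last joint's range is limited). The gripper opens to 92 mm and grips with 3 to 60 N. Pads are 19 mm wide; open, the fingers measure 130 mm over their backs; the gripper's body (75 mm by 190 mm) begins 47 mm behind the grasp point.
Start: joints at [1.134, 0.342, 1.524, -0, 1.275, -0.146], TCP at [0.151, 0.503, 0.227] pointing down, gripper open.
Joint ranges: [-2.53, 2.53], [-0.77, 2.02], [0.04, 2.7], [-1, 4.14], [0.28, 2.66], [-3.11, 3.11]. Speed limits (rad/s): [2.57, 2.57, 3.14, 3.14, 3.14, 3.14].

### API

Orientations are given as [roll, pitch, yaw] about the fixed x, y, z axes, in that order (R = Rz(yaw) Ry(pitch) Rx(roll)).
In Python, from cell import monitor, read_camera, get_calibration, job, robot gives the robot as it stands. The module is installed in compiled form; this text tells all that it offers.
- The arm moves only by the tool send_rows, never from a script. Its argument "targets" is a list of rows, each an object with "translation": the shift along the tool's x, y, z in cm, a list of three; "spin": the turn about the tool's z in degrees; "jaw": the opening, from 0 (shut) to 1 (fully open). A call has exactly 5 rows; each row is the pose to reach, as a shift and turn from the pose commanded when the call began, along the tool's axes at that moment; what a row does not reach only later rows make up. A row lasts 1/10 s, in which the tool goes at most 50 mm and 8.59 degrees, less where a joint would pass 70% of its speed; a pose out of reach is approached as far as the arm can. A call with a gripper value outside its range is refused whole. The fingers move at their own pace and stop on an object; "force" is the grip in N (left out, the last holds). Time passes only in rows, so rows that repeat a pose let the fingers close, or fill a call up. It gives the time, the measured TCP pose, the force, the opening and the grip force at its end, in the units of the state.
- monitor.observe(): the state, without advancing time (a new reading comes with each control period).
- read_camera(name): name is "scene" or "top" or "wrist"; returns (picture, depth): 384x512x3 uint8, red, green, blue; 384x512 float32, m along the optical axis (not along the pixel's ray), 0 where there is no reading.
- get_calibration(name): a dict with "intrinsics" (3x3 intrinsics, pixels), "origin" and "orientation" of the camera in the world; the wrist camera has in their place "hand_eye" (4x4, takes a point from camera to tool coordinates, whose origin is the TCP and whose axes are the flange's). Camera axes: x right, y up, looking along -z (the intrinsics and any distortion apply to the point x, -y, -z); pixel columns grow to the right and rows downward; lengths in m; the calibration is good to about 2 mm. A picture is of the moment at which its call begins: read the wrist's pose just before it. get_calibration takes no time and is no camera call.
- job.hand_in(): hands the job in; it is judged then, once.
The state is a dict: "time": time; "qpos": joint angles; "qvel": joint speeds; "joint_efforts": joint torques, N m; "tool_pos": TCP position; "tool_rot": TCP orientation; "contact_force": force on the tool from outside, world axes, zero at the start; "torque": the same for the moment, N m; "opening": finger opening in m; "grip_force": force on a finger pad.
Only numpy, scipy, OpenCV 4.12 (cv2) and the standard library are available. Lean on these libraries where they do the work, as an engineer would, in place of code of your own. Each camera call takes 0.05 s, during which the arm holds its last target. There are 200 camera calls.

## Working session

There is one attempt and no reset: what is moved stays moved. The work goes in short steps, Python scripts to look and compute and a tool call to move; the robot and the scene stay as the last step left them, time stands still between calls to the robot, and variables do not carry over. Pictures are saved under pics/ and viewed, at most 14 in all, crops included, and the job is handed in when it is done.

Besides the shell and the picture viewer there is one more tool, called after "Call:" as a command line: name --argument value ..., lists and objects as JSON in quotes. send_rows: Moves the arm, as the interface text tells. Its arguments: {"type":"object","properties":{"targets":{"type":"array"},"force":{"type":"number"}},"required":["targets"]}

```bash
mkdir -p pics; cat > h.py <<'E'
import numpy as np,cv2
from scipy.spatial.transform import Rotation as R
from cell import monitor, read_camera, get_calibration, job, robot
def world(name,depth,st=None):
    c=get_calibration(name);K=np.array(c["intrinsics"]);h,w=depth.shape
    u,v=np.meshgrid(np.arange(w),np.arange(h))
    d=c.get("distortion")
    x=(u-K[0,2])/K[0,0]*depth;y=(v-K[1,2])/K[1,1]*depth
    p=np.stack([x,-y,-depth],-1)
    if "origin" in c:
        o=np.array(c["orientation"]);Rm=R.from_euler('xyz',o).as_matrix() if o.size==3 else o
        return p@Rm.T+np.array(c["origin"])
    T=np.array(c["hand_eye"]);p=p@T[:3,:3].T+T[:3,3]
    return p@R.from_euler('xyz',st["tool_rot"]).as_matrix().T+np.array(st["tool_pos"])
E
python3 - <<'E'
from h import *
s=monitor.observe();print(s)
for n in("scene","top","wrist"):print(n,get_calibration(n))
im,d=read_camera("top");np.savez("top0",im=im,d=d)
P=world("top",d);cv2.imwrite("pics/top0.png",cv2.resize(im[:,:,::-1],(800,600),interpolation=cv2.INTER_CUBIC))
for v in(50,190,330):print([P[v,u].round(3).tolist() for u in(50,150,256,350,450)])
E
```

```text
{'time': 0.0, 'qpos': array([ 1.13396597e+00,  3.42747061e-01,  1.52502441e+00, -2.86291774e-06,
        1.27540820e+00, -1.46009207e-01]), 'qvel': array([ 1.76789870e-03,  4.85733351e-04, -1.13142407e-03, -9.68188008e-05,
        5.76105982e-04,  8.56272389e-05]), 'joint_efforts': array([-2.35268431e-03, -4.31223428e+01, -2.44216847e+01,  7.15437136e-02,
        5.58045530e-02, -1.49322241e-04]), 'tool_pos': array([0.15034505, 0.5025801 , 0.22602976]), 'tool_rot': array([-3.14002213e+00, -2.28187875e-04,  2.85077216e+00]), 'contact_force': array([ 0.67222751,  0.47752367, -0.28691126]), 'torque': array([-0.01212017,  0.03962732,  0.06961773]), 'grip_force': 0.0, 'opening': 0.09150240089766219}
scene {'intrinsics': array([[354.71172935,   0.        , 247.91656045],
       [  0.        , 354.71172935, 193.5314371 ],
       [  0.        ,   0.        ,   1.        ]]), 'origin': array([1.19993571, 0.17555289, 0.46510365]), 'orientation': array([ 0.99701015, -0.0196783 ,  1.84098685])}
top {'intrinsics': array([[428.65470041,   0.        , 270.44708174],
       [  0.        , 428.654700
[... 375 characters left out ...]
eye': array([[ 5.73250883e-04,  9.60590717e-01,  2.77966089e-01,
         7.54970052e-02],
       [ 9.99999571e-01, -3.48224996e-04, -8.58913906e-04,
         9.78325688e-05],
       [-7.28269985e-04,  2.77966462e-01, -9.60590504e-01,
        -1.58452426e-01],
       [ 0.00000000e+00,  0.00000000e+00,  0.00000000e+00,
         1.00000000e+00]])}
[[0.86, 0.617, 0.131], [0.937, 0.386, 0.038], [0.993, 0.082, -0.004], [0.976, -0.189, 0.073], [1.005, -0.47, 0.073]]
[[0.503, 0.607, 0.003], [0.53, 0.328, 0.01], [0.559, 0.035, 0.016], [0.589, -0.227, -0.0], [0.619, -0.507, -0.003]]
[[0.135, 0.531, 0.002], [0.162, 0.271, 0.001], [0.19, -0.005, 0.002], [0.215, -0.251, -0.002], [0.241, -0.512, -0.001]]
```

View pics/top0.png

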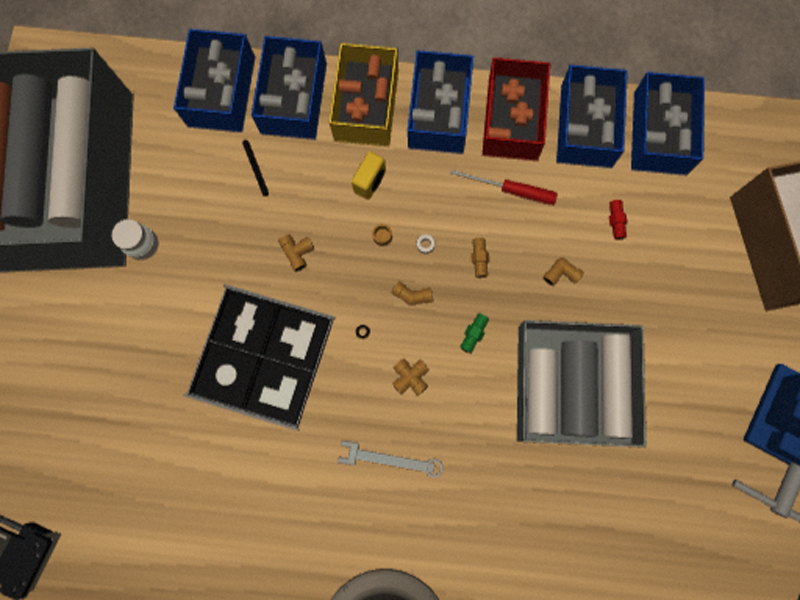

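The picture shows, in the 800 px view, the tee at (296,251), cap (382,235), nipple (480,257), L elbow (563,271), 45° bend (412,294) and cross (410,377). The caddy is around (262,357): nipple cell (244,323), tee cell (298,340), cap cell (226,375), elbow cell (278,393). The tote is at (582,383). White and black rings and the green and red nipples are distractors.

```bash
python3 - <<'E'
from h import *
z=np.load("top0.npz");im,d=z["im"],z["d"];P=world("top",d)
hsv=cv2.cvtColor(im,cv2.COLOR_RGB2HSV)
for n,(u,v) in dict(tee=(296,251),cap=(382,235),nipple=(480,257),elbow=(563,271),bend=(412,294),cross=(410,377),ring=(426,243)).items():
    u=int(u*.64);v=int(v*.64);W=P[v-16:v+17,u-16:u+17].reshape(-1,3);f=W[:,2]
    W=W[(f>.009)&(f<.04)];r=cv2.minAreaRect((W[:,:2]*1000).astype(np.float32))
    print(n,len(W),W.mean(0).round(4),W[:,2].max().round(3),r)
K=(hsv[:,:,2]>150)&(hsv[:,:,1]<60)
for n,(u,v) in dict(nip=(244,323),tee=(298,340),cap=(226,375),elb=(278,393)).items():
    u=int(u*.64);v=int(v*.64);m=K[v-14:v+15,u-14:u+15];W=P[v-14:v+15,u-14:u+15][m]
    print(n,len(W),W.mean(0).round(4),cv2.minAreaRect((W[:,:2]*1000).astype(np.float32)))
# caddy
m=((hsv[:,:,2]<90)).astype(np.uint8)[175:280,115:218];W=P[175:280,115:218][m>0];
print("caddy",cv2.minAreaRect((W[:,:2]*1000).astype(np.float32)))
c=im[135:260,110:390,::-1];cv2.imwrite("pics/crop.png",cv2.resize(c,(800,357),interpolation=cv2.INTER_CUBIC))
E
```

```text
tee 285 [0.6232 0.2298 0.0216] 0.031 ((627.3934326171875, 226.3565216064453), (64.40241241455078, 50.723663330078125), 35.600502014160156)
cap 86 [0.6703 0.0799 0.0194] 0.028 ((677.7683715820312, 80.65133666992188), (50.56170654296875, 34.07973098754883), 2.722996711730957)
nipple 221 [ 0.6443 -0.0992  0.0218] 0.032 ((645.539794921875, -99.57221984863281), (72.0967788696289, 30.210697174072266), 12.933062553405762)
elbow 248 [ 0.6328 -0.2477  0.0206] 0.029 ((628.5637817382812, -249.70237731933594), (52.69996643066406, 53.14276885986328), 56.17674255371094)
bend 231 [0.5647 0.0139 0.0209] 0.03 ((565.2194213867188, 13.870079040527344), (71.41967010498047, 36.009342193603516), 85.57733154296875)
cross 359 [0.4207 0.0024 0.0219] 0.03 ((421.4793395996094, 1.770050048828125), (59.429988861083984, 61.34133529663086), 4.232710361480713)
ring 81 [6.619e-01 3.000e-04 1.470e-02] 0.019 ((663.1243896484375, 0.529973030090332), (33.69364929199219, 28.23027801513672), 5.898763179779053)
nip 206 [0.4878 0.3048 0.0059] ((488.14739990234375, 304.9622802734375), (29.672836303710938, 67.62122344970703), 88.4361572265625)
tee 289 [0.4669 0.2027 0.018 ] ((394.265869140625, 109.84561157226562), (302.51824951171875, 65.00273132324219), 50.34138107299805)
cap 122 [0.3933 0.3221 0.0063] ((393.58050537109375, 321.8526306152344), (30.083343505859375, 32.17756271362305), 6.194022178649902)
elb 271 [0.37   0.2226 0.015 ] ((355.5578918457031, 112.82530212402344), (287.4403991699219, 51.39851760864258), 80.12586212158203)
caddy ((413.0102844238281, 162.83700561523438), (407.1285400390625, 198.20704650878906), 79.37444305419922)
```

View pics/crop.png

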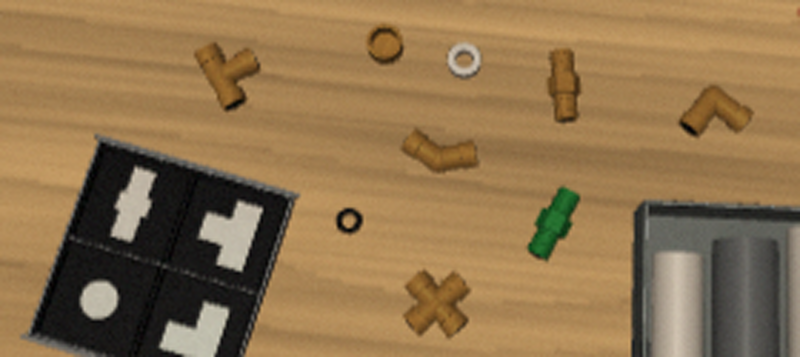

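The crop confirms the parts (crop px): tee (228,75) has three arms, and the L elbow (715,108) bends at 90° while the bend (440,150) is at 135°. The brass straight nipple is at (564,85), the green one at (553,222) is not meant, and the cap (385,45) is a brass cup while (463,60) is a white ring. The caddy is on the left. Next I fit templates for the poses.

```bash
cat >> h.py <<'E'
from scipy.spatial import cKDTree
from scipy.optimize import minimize
def rects(*rs):
    g=np.stack(np.meshgrid(np.arange(-40,41,1.5),np.arange(-40,41,1.5)),-1).reshape(-1,2)
    m=np.zeros(len(g),bool)
    for x0,x1,y0,y1 in rs:m|=(g[:,0]>=x0)&(g[:,0]<=x1)&(g[:,1]>=y0)&(g[:,1]<=y1)
    return g[m]/1000
T=dict(tee=rects((-32,32,-24.5,-.5),(-12,12,-12,25.5)),elbow=rects((-25.5,26.5,-25.5,-1.5),(-25.5,-1.5,-25.5,26.5)),
 nipple=rects((-35,35,-11,11),(-9,9,-16,16)))
a=rects((-18,18,-18,18));T["cap"]=a[np.hypot(*a.T)<.018]
def fit(name,D):
    t=T[name];kd=cKDTree(D);c=D.mean(0);best=None
    def tr(p):
        s,co=np.sin(p[2]),np.cos(p[2]);return t@np.array([[co,s],[-s,co]])+p[:2]
    def cost(p):
        q=tr(p);return 1e6*(np.mean(kd.query(q)[0]**2)+np.mean(cKDTree(q).query(D)[0]**2))
    for y in np.arange(0,2*np.pi,np.pi/6):
        r=minimize(cost,[*c,y],method="Nelder-Mead",options=dict(initial_simplex=[[*c,y],[c[0]+.01,c[1],y],[c[0],c[1]+.01,y],[*c,y+.3]],maxiter=150,xatol=1e-4,fatol=1e-3))
        if best is None or r.fun<best.fun:best=r
    return best.x,best.fun
def blob(P,c,r=.06,lo=.009,hi=.04):
    W=P.reshape(-1,3);W=W[(W[:,2]>lo)&(W[:,2]<hi)];W=W[np.hypot(*(W[:,:2]-c).T)<r]
    return W
def go(x,y,z,yaw,s=None):
    s=s or monitor.observe();Rm=R.from_euler('xyz',s["tool_rot"]).as_matrix();y0=s["tool_rot"][2]
    # level tool: use yaw only
    Rl=R.from_euler('xyz',[np.pi,0,y0]).as_matrix()
    d=Rl.T@(np.array([x,y,z])-s["tool_pos"])*100
    dy=(yaw-y0+np.pi/2)%np.pi-np.pi/2   # half-turn symmetric
    q6=s["qpos"][5]
    print("t%.2f"%s["time"],"trans cm",d.round(2),"spin deg",round(-np.degrees(dy),1),"q6",round(q6,2))
E
python3 - <<'E'
from h import *
z=np.load("top0.npz");P=world("top",z["d"])
for n,c in dict(tee=(.623,.23),elbow=(.633,-.248),nipple=(.644,-.099),cap=(.67,.08)).items():
    print(n,fit(n,blob(P,c)[:,:2]))
go(.615,.225,.16,2.85)
E
```

```text
tee (array([0.62682807, 0.22618356, 3.74030448]), np.float64(2.065405191861872))
elbow (array([ 0.62844528, -0.24987657,  2.537982  ]), np.float64(2.1102404213693164))
nipple (array([ 0.64511811, -0.09935362,  3.28044514]), np.float64(2.092071280284663))
cap (array([0.67136112, 0.07912496, 5.19481913]), np.float64(21.500329644943))
t0.05 trans cm [-52.47 -13.27   6.6 ] spin deg 0.0 q6 -0.15
```

Call:
send_rows --targets '[{"translation": [-5, -1.3, 0.6], "spin": 0, "jaw": 0.65}, {"translation": [-10, -2.6, 1.2], "spin": 0, "jaw": 0.65}, {"translation": [-15, -3.9, 1.8], "spin": 0, "jaw": 0.65}, {"translation": [-20, -5.2, 2.4], "spin": 0, "jaw": 0.65}, {"translation": [-25, -6.5, 3], "spin": 0, "jaw": 0.65}]' --force 45

```text
time: 0.55
tool_pos: [0.364, 0.3728, 0.1973]
tool_rot: [-3.141, -0.001, 2.851]
contact_force: [0.4, 0.6, -0.5]
opening: 0.0601
grip_force: 0.0
```

Call:
send_rows --targets '[{"translation": [-5, -1.3, 0.7], "spin": 8, "jaw": 0.65}, {"translation": [-10, -2.6, 1.4], "spin": 16, "jaw": 0.65}, {"translation": [-15, -3.9, 2.1], "spin": 24, "jaw": 0.65}, {"translation": [-20, -5.2, 2.8], "spin": 32, "jaw": 0.65}, {"translation": [-25, -6.5, 3.6], "spin": 39, "jaw": 0.65}]'

```text
time: 1.05
tool_pos: [0.5759, 0.2444, 0.1627]
tool_rot: [-3.141, -0.0, 2.164]
contact_force: [-0.1, 0.6, 0.2]
opening: 0.0597
grip_force: 0.0
```

```bash
cat >> h.py <<'E'
def look(n,c,save=None):
    s=monitor.observe();im,d=read_camera("wrist");P=world("wrist",d,s)
    if save:cv2.imwrite(save,im[:,:,::-1])
    W=blob(P,c);table=P[(np.abs(P[:,:,2])<.008)];print("table z",np.median(table[:,2]).round(4),"top",np.percentile(W[:,2],98).round(4),len(W))
    p,f=fit(n,W[::max(1,len(W)//1500),:2]);print(n,p.round(4),np.degrees(p[2]).round(1),round(f,2));return p,s
E
python3 - <<'E'
from h import *
p,s=look("tee",(.625,.228),"pics/w1.png")
print(s["tool_pos"],s["tool_rot"],s["opening"])
g=p[:2]+.011*np.array([-np.sin(p[2]),np.cos(p[2])])
go(*g,.05,p[2]+np.pi/2)
E
```

```text
table z 0.0007 top 0.0265 2133
tee [0.6285 0.2279 3.7527] 215.0 0.63
[0.57591899 0.24435218 0.16274733] [-3.14089222e+00 -4.39837961e-04  2.16433801e+00] 0.059671522527742986
t1.10 trans cm [-4.64  3.32 11.08] spin deg -1.6 q6 -0.31
```

View pics/w1.png

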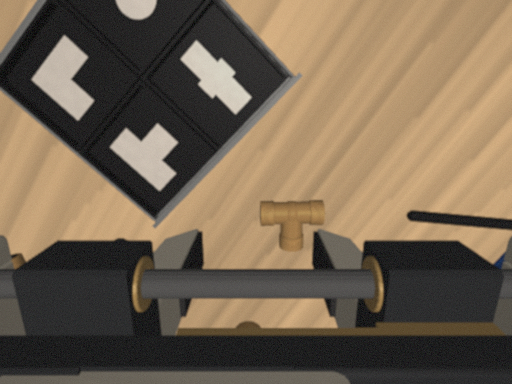

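The wrist picture shows the tee at (292,222) with its branch down, and the caddy outlines at the upper left: L (62,78), bar (215,77), T (143,157), disc (135,5). I go over the tee and measure the cells from this view too.

```bash
python3 - <<'E'
from h import *
s=monitor.observe();im,d=read_camera("wrist");P=world("wrist",d,s)
hsv=cv2.cvtColor(im,cv2.COLOR_RGB2HSV);K=((hsv[:,:,2]>140)&(hsv[:,:,1]<60)).astype(np.uint8);K[230:]=0
n,L,st,ce=cv2.connectedComponentsWithStats(K)
for i in range(1,n):
    if st[i,4]>300:
        W=P[L==i];print(ce[i].round(),st[i,4],W.mean(0).round(4),[np.round(v,1) for v in cv2.minAreaRect((W[:,:2]*1000).astype(np.float32))])
E
```

```text
[58. 70.] 2631 [0.3715 0.2255 0.0088] [array([445.6, 244.9]), array([210.3,  68.4]), np.float64(13.6)]
[212.  68.] 2236 [0.4881 0.3047 0.0083] [array([496. , 302.9]), array([32.2, 86.3]), np.float64(79.8)]
[143. 147.] 2410 [0.4697 0.2058 0.0082] [array([485.9, 247.6]), array([139.7,  65.8]), np.float64(71.0)]
```

Call:
send_rows --targets '[{"translation": [-2, 1.5, 3], "spin": -1.6, "jaw": 0.65}, {"translation": [-4, 3, 6], "spin": -1.6, "jaw": 0.65}, {"translation": [-4.6, 3.3, 9], "spin": -1.6, "jaw": 0.65}, {"translation": [-4.6, 3.3, 10], "spin": -1.6, "jaw": 0.65}, {"translation": [-4.6, 3.3, 10], "spin": -1.6, "jaw": 0.65}]'

```text
time: 1.65
tool_pos: [0.626, 0.2265, 0.0616]
tool_rot: [-3.137, -0.002, 2.198]
contact_force: [-0.2, 0.1, 0.9]
opening: 0.0596
grip_force: 0.0
```

```bash
python3 - <<'E'
from h import *
p,s=look("tee",(.6285,.228),"pics/w2.png")
print(s["tool_pos"],s["tool_rot"],s["opening"])
g=p[:2]+.011*np.array([-np.sin(p[2]),np.cos(p[2])])
go(*g,.003,p[2]+np.pi/2)
E
```

```text
table z 0.0007 top 0.0266 4865
tee [0.629  0.2276 3.7554] 215.2 0.78
[0.62598484 0.22648343 0.06155148] [-3.13738174e+00 -2.07148918e-03  2.19840851e+00] 0.05964979733209808
t1.70 trans cm [-1.17  0.19  6.05] spin deg 0.8 q6 -0.4
```

View pics/w2.png

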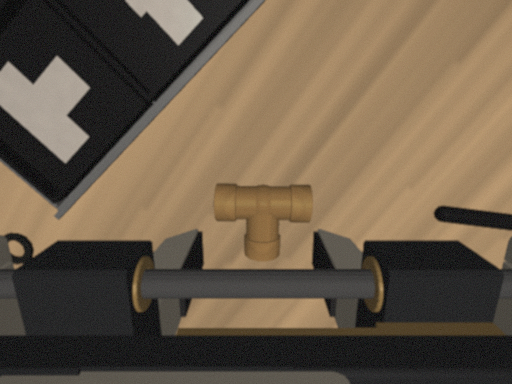

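The tee is centred between the fingers at (262,240), with its branch towards the gripper. Descending and gripping.

Call:
send_rows --targets '[{"translation": [-0.6, 0.1, 1.5], "spin": 0.8, "jaw": 0.65}, {"translation": [-1.1, 0.2, 3], "spin": 0.8, "jaw": 0.65}, {"translation": [-1.1, 0.2, 4.5], "spin": 0.8, "jaw": 0.65}, {"translation": [-1.1, 0.2, 5.6], "spin": 0.8, "jaw": 0.65}, {"translation": [-1.1, 0.2, 6], "spin": 0.8, "jaw": 0.65}]'

```text
time: 2.2
tool_pos: [0.6353, 0.2186, 0.0017]
tool_rot: [-3.14, -0.001, 2.184]
contact_force: [0.2, 0.2, 0.5]
opening: 0.0595
grip_force: 0.2
```

Call:
send_rows --targets '[{"translation": [0, 0, 0], "spin": 0, "jaw": 0.65}, {"translation": [0, 0, 0], "spin": 0, "jaw": 0.1}, {"translation": [0, 0, 0], "spin": 0, "jaw": 0.1}, {"translation": [0, 0, 0], "spin": 0, "jaw": 0.1}, {"translation": [0, 0, 0], "spin": 0, "jaw": 0.1}]'

```text
time: 2.7
tool_pos: [0.6363, 0.2189, 0.0041]
tool_rot: [3.14, 0.0, 2.184]
contact_force: [1.1, 0.4, 0.2]
opening: 0.0326
grip_force: 0.5
```

Call:
send_rows --targets '[{"translation": [0, 0, 0], "spin": 0, "jaw": 0.1}, {"translation": [0, 0, -2], "spin": 0, "jaw": 0.1}, {"translation": [0, 0, -5], "spin": 0, "jaw": 0.1}, {"translation": [0, 0, -8], "spin": 0, "jaw": 0.1}, {"translation": [0, 0, -8], "spin": 0, "jaw": 0.1}]'

```text
time: 3.2
tool_pos: [0.6384, 0.2194, 0.0883]
tool_rot: [3.134, 0.003, 2.184]
contact_force: [1.0, 0.9, -1.9]
opening: 0.0247
grip_force: 44.9
```

```bash
cat >> h.py <<'E'
def held(n,r=.045,save=None):
    """fit held part, in tool frame level: returns offset of part centre from TCP in world, top above TCP"""
    s=monitor.observe();im,d=read_camera("wrist");P=world("wrist",d,s)
    if save:cv2.imwrite(save,im[:,:,::-1])
    hsv=cv2.cvtColor(im,cv2.COLOR_RGB2HSV);br=(hsv[:,:,0]<25)&(hsv[:,:,1]>120)
    z=s["tool_pos"][2];W=P[br&(P[:,:,2]>z-.01)&(P[:,:,2]<z+.04)]
    W=W[np.hypot(*(W[:,:2]-s["tool_pos"][:2]).T)<.06]
    p,f=fit(n,W[::max(1,len(W)//1500),:2])
    print("held",len(W),"off",(p[:2]-s["tool_pos"][:2]).round(4),"dyaw",np.degrees(p[2]-s["tool_rot"][2]).round(1)%360,"cost",round(f,2),"top rel",(np.percentile(W[:,2],98)-z).round(4));return p,s
E
python3 - <<'E'
from h import *
p,s=held("tee",save="pics/w3.png")
go(.482,.208,.09,np.radians(170))
E
```

```text
held 8100 off [-0.0092  0.0145] dyaw 86.4 cost 2.36 top rel 0.022
t3.25 trans cm [  8.02 -13.31  -0.43] spin deg -44.9 q6 -0.4
```

View pics/w3.png

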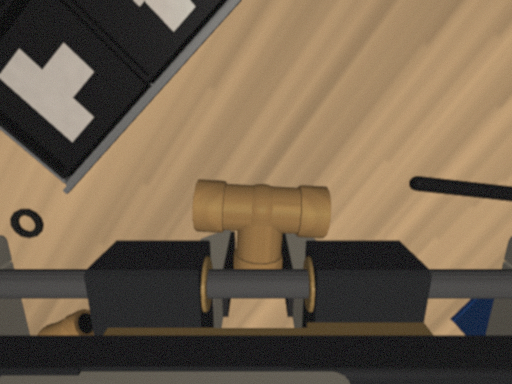

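The tee is held at (260,215), level, its branch between the pads. Moving it to the tee cell.

Call:
send_rows --targets '[{"translation": [1.6, -2.7, -0.5], "spin": -8, "jaw": 0.1}, {"translation": [3.2, -5.3, -0.5], "spin": -16, "jaw": 0.1}, {"translation": [4.8, -8, -0.5], "spin": -24, "jaw": 0.1}, {"translation": [6.4, -10.6, -0.5], "spin": -32, "jaw": 0.1}, {"translation": [8, -13.3, -0.5], "spin": -40, "jaw": 0.1}]'

```text
time: 3.75
tool_pos: [0.4787, 0.2072, 0.087]
tool_rot: [-3.14, -0.003, 2.888]
contact_force: [-0.2, 0.2, -2.1]
opening: 0.0242
grip_force: 45.0
```

Call:
send_rows --targets '[{"translation": [0, 0, 0], "spin": -5, "jaw": 0.1}, {"translation": [0, 0, 0], "spin": -5, "jaw": 0.1}, {"translation": [0, 0, 0], "spin": -5, "jaw": 0.1}, {"translation": [0, 0, 0], "spin": -5, "jaw": 0.1}, {"translation": [0, 0, 0], "spin": -5, "jaw": 0.1}]'

```text
time: 4.25
tool_pos: [0.4813, 0.2075, 0.0881]
tool_rot: [-3.141, -0.0, 2.968]
contact_force: [0.2, -0.4, -2.0]
opening: 0.0245
grip_force: 44.9
```

```bash
python3 - <<'E'
from h import *
p,s=held("tee",save="pics/w4.png");print(s["tool_pos"],s["tool_rot"],s["contact_force"])
go(.482,.208,.011,np.radians(170))
im,d=read_camera("wrist");P=world("wrist",d,s);np.savez("c4",im=im,P=P)
# light grey/black caddy rim: points 14..24 mm high
W=P[(P[:,:,2]>.013)&(P[:,:,2]<.024)];W=W[(W[:,1]>.1)&(W[:,0]<.6)]
print(len(W),[np.round(v,1) for v in cv2.minAreaRect((W[:,:2]*1000).astype(np.float32))])
E
```

```text
held 8132 off [-0.0161  0.0046] dyaw 87.0 cost 2.31 top rel 0.022
[0.48133712 0.2074852  0.08809275] [-3.14147328e+00 -3.73973740e-04  2.96807851e+00] [ 0.16947611 -0.40342873 -2.01380944]
t4.30 trans cm [-0.06  0.06  7.72] spin deg 0.1 q6 -1.14
9751 [array([443.6, 266. ]), array([205. , 186.2]), np.float64(80.0)]
```

View pics/w4.png

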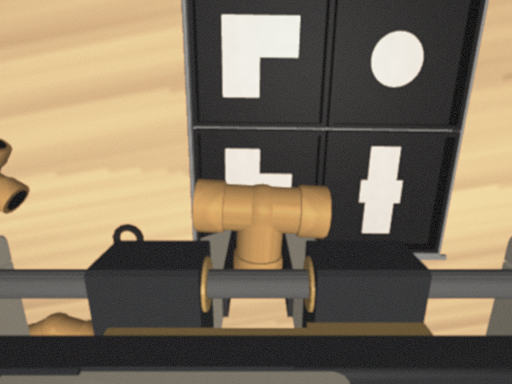

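The tee hangs over its cell, with L (260,55), disc (398,58) and bar (380,190) clearly visible and the divider crossing at (325,128). I take cell centres from the outlines before lowering.

```bash
python3 - <<'E'
from h import *
z=np.load("c4.npz");P=z["P"];im=z["im"]
print("cross",P[124:133,321:330].reshape(-1,3)[np.argmax(P[124:133,321:330,2])].round(4),P[128,325].round(4))
hsv=cv2.cvtColor(im,cv2.COLOR_RGB2HSV);K=((hsv[:,:,2]>140)&(hsv[:,:,1]<60)).astype(np.uint8);K=cv2.erode(K,np.ones((3,3)))
n,L,st,ce=cv2.connectedComponentsWithStats(K)
for name,(u,v) in dict(elbow=(240,40),cap=(398,58),nipple=(380,190)).items():
    W=P[L==L[v,u]];W=W[np.abs(W[:,2]-np.median(W[:,2]))<.005];print(name,W.mean(0).round(4),[q.round(4) for q in fit(name,W[::max(1,len(W)//1200),:2])])
E
```

```text
cross [0.4305 0.2678 0.0195] [0.4316 0.2652 0.0175]
elbow [0.3705 0.2246 0.0071] [array([0.3764, 0.2282, 6.1082]), np.float64(0.7829)]
cap [0.3941 0.3222 0.0072] [array([0.3942, 0.3219, 1.5981]), np.float64(0.4706)]
nipple [0.4873 0.3047 0.007 ] [array([ 0.4882,  0.304 , -0.1761]), np.float64(0.6684)]
```

Call:
send_rows --targets '[{"translation": [0, 0, 2.5], "spin": 0, "jaw": 0.1}, {"translation": [0, 0, 5], "spin": 0, "jaw": 0.1}, {"translation": [0, 0, 6.5], "spin": 0, "jaw": 0.1}, {"translation": [0, 0, 7.5], "spin": 0, "jaw": 0.1}, {"translation": [0, 0, 7.8], "spin": 0, "jaw": 0.1}]'

```text
time: 4.85
tool_pos: [0.4807, 0.2074, 0.0098]
tool_rot: [-3.141, -0.001, 2.969]
contact_force: [-5.5, -2.2, 13.9]
opening: 0.0246
grip_force: 45.0
```

Call:
send_rows --targets '[{"translation": [0, 0, 0], "spin": 0, "jaw": 0.1}, {"translation": [0, 0, 0], "spin": 0, "jaw": 0.1}, {"translation": [0, 0, 0], "spin": 0, "jaw": 0.1}, {"translation": [0, 0, 0], "spin": 0, "jaw": 0.1}, {"translation": [0, 0, 0], "spin": 0, "jaw": 0.1}]'

```text
time: 5.35
tool_pos: [0.4812, 0.2077, 0.0108]
tool_rot: [3.141, 0.001, 2.969]
contact_force: [0.6, -0.2, -1.6]
opening: 0.0244
grip_force: 44.9
```

Call:
send_rows --targets '[{"translation": [0, 0, 0.05], "spin": 0, "jaw": 0.1}, {"translation": [0, 0, 0.1], "spin": 0, "jaw": 0.1}, {"translation": [0, 0, 0.1], "spin": 0, "jaw": 0.4}, {"translation": [0, 0, 0.1], "spin": 0, "jaw": 0.4}, {"translation": [0, 0, 0.1], "spin": 0, "jaw": 0.4}]'

```text
time: 5.85
tool_pos: [0.4811, 0.2076, 0.0095]
tool_rot: [3.141, 0.0, 2.969]
contact_force: [0.7, 0.2, -0.3]
opening: 0.0361
grip_force: 0.3
```

Call:
send_rows --targets '[{"translation": [0, 0, 0], "spin": 0, "jaw": 0.4}, {"translation": [0, 0, -2], "spin": 0, "jaw": 0.4}, {"translation": [0, 0, -5], "spin": 0, "jaw": 0.4}, {"translation": [0, 0, -8], "spin": 0, "jaw": 0.5}, {"translation": [0, 0, -12], "spin": 0, "jaw": 0.65}]'

```text
time: 6.35
tool_pos: [0.4799, 0.2074, 0.1296]
tool_rot: [-3.14, -0.003, 2.97]
contact_force: [0.5, 0.1, 0.4]
opening: 0.0481
grip_force: 0.0
```

```bash
python3 - <<'E'
from h import *
im,d=read_camera("top");P=world("top",d)
print(fit("tee",blob(P,(.4705,.2105),.05,.021,.05)[:,:2]))
go(.60,-.22,.15,np.radians(145))
E
```

```text
(array([0.44379673, 0.19870597, 1.85216141]), np.float64(58.00766065989488))
t6.40 trans cm [-18.8  -40.23  -1.33] spin deg 25.2 q6 -1.14
```

Call:
send_rows --targets '[{"translation": [-1.9, -4, -0.3], "spin": 0, "jaw": 0.65}, {"translation": [-3.8, -8, -0.6], "spin": 0, "jaw": 0.65}, {"translation": [-5.7, -12, -1], "spin": 0, "jaw": 0.65}, {"translation": [-7.6, -16, -1.3], "spin": 0, "jaw": 0.65}, {"translation": [-9.4, -20, -1.3], "spin": 0, "jaw": 0.65}]'

```text
time: 6.9
tool_pos: [0.5399, -0.0072, 0.1428]
tool_rot: [3.141, 0.001, 2.97]
contact_force: [0.6, 0.4, -0.2]
opening: 0.0599
grip_force: 0.0
```

Call:
send_rows --targets '[{"translation": [-1.9, -4, 0], "spin": 5, "jaw": 0.65}, {"translation": [-3.8, -8, 0], "spin": 10, "jaw": 0.65}, {"translation": [-5.7, -12, 0], "spin": 15, "jaw": 0.65}, {"translation": [-7.6, -16, 0], "spin": 20, "jaw": 0.65}, {"translation": [-9.4, -20, 0], "spin": 25, "jaw": 0.65}]'

```text
time: 7.4
tool_pos: [0.5979, -0.2204, 0.1421]
tool_rot: [3.141, -0.0, 2.529]
contact_force: [0.7, 0.4, 0.1]
opening: 0.0599
grip_force: 0.0
```

Call:
send_rows --targets '[{"translation": [0, 0, 0], "spin": 0, "jaw": 0.65}, {"translation": [0, 0, 0], "spin": 0, "jaw": 0.65}, {"translation": [0, 0, 0], "spin": 0, "jaw": 0.65}, {"translation": [0, 0, 0], "spin": 0, "jaw": 0.65}, {"translation": [0, 0, 0], "spin": 0, "jaw": 0.65}]'

```text
time: 7.9
tool_pos: [0.5978, -0.2174, 0.1428]
tool_rot: [3.141, 0.0, 2.535]
contact_force: [-0.1, 0.1, -0.8]
opening: 0.0594
grip_force: 0.0
```

```bash
python3 - <<'E'
from h import *
p,s=look("elbow",(.629,-.249),"pics/w5.png")
c,n=np.cos(p[2]),np.sin(p[2])
g=p[:2]+np.array([c*.012+n*.0135,n*.012-c*.0135])
print(s["tool_pos"],s["tool_rot"],g);go(*g,.05,p[2]+np.pi);go(*g,.003,p[2]+np.pi)
im,d=read_camera("top");P=world("top",d)
print(fit("tee",blob(P,(.4705,.2105),.05,.021,.05)[:,:2]))
E
```

```text
table z 0.0005 top 0.0264 1973
elbow [ 0.6295 -0.2494  2.5529] 146.3 0.72
[ 0.59780942 -0.21741927  0.14275947] [3.14141045e+00 3.01095541e-05 2.53501370e+00] [ 0.62700194 -0.23151963]
t7.95 trans cm [-3.19  0.52  9.28] spin deg -1.0 q6 -1.43
t7.95 trans cm [-3.19  0.52 13.98] spin deg -1.0 q6 -1.43
(array([0.47687799, 0.23868908, 5.59306983]), np.float64(35.23099519186859))
```

View pics/w5.png

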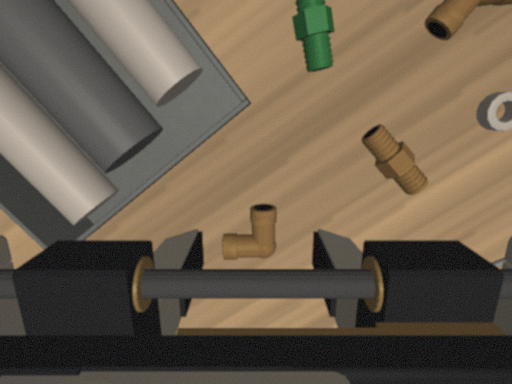

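The elbow's corner is at (265,247) with arms up (264,210) and left (228,246); the brass nipple is at (395,160) and the green one at (315,30). The tote is close on the upper left, so I check clearance for the gripper body.

```bash
python3 - <<'E'
from h import *
s=monitor.observe();im,d=read_camera("wrist");P=world("wrist",d,s)
def rel(P,g,yaw):
    W=P[(P[:,:,2]>.045)&(P[:,:,2]<.085)];W=W[(W[:,1]<.1)&(W[:,0]<.62)]
    Rl=R.from_euler('xyz',[np.pi,0,yaw]).as_matrix();return (W-np.array([*g,0]))@Rl
q=rel(P,[.627,-.2315],np.radians(146.3))
print(len(q));
for a in range(-160,100,20):
    m=(q[:,1]*1000>a)&(q[:,1]*1000<a+20)
    if m.sum()>5: print(a,"min tool x mm",(q[m,0].min()*1000).round(0))
W=P[(P[:,:,2]>.055)&(P[:,:,2]<.085)&(P[:,:,0]<.62)];print(W[:,:2].max(0),W[:,:2].min(0))
E
```

```text
28099
-160 min tool x mm -1.0
-140 min tool x mm 9.0
-120 min tool x mm 25.0
-100 min tool x mm 40.0
-80 min tool x mm 55.0
-60 min tool x mm 70.0
-40 min tool x mm 85.0
-20 min tool x mm 100.0
[ 0.54234409 -0.17858627] [ 0.38455441 -0.3812087 ]
```

Clear horizontally, and at TCP z = 6 mm the body also stays above the tote rim. Descending.

Call:
send_rows --targets '[{"translation": [-1, 0.2, 2.5], "spin": -1, "jaw": 0.65}, {"translation": [-2, 0.4, 5], "spin": -1, "jaw": 0.65}, {"translation": [-3.2, 0.5, 7.5], "spin": -1, "jaw": 0.65}, {"translation": [-3.2, 0.5, 9.5], "spin": -1, "jaw": 0.65}, {"translation": [-3.2, 0.5, 9.5], "spin": -1, "jaw": 0.65}]'

```text
time: 8.55
tool_pos: [0.6251, -0.2318, 0.0441]
tool_rot: [-3.141, -0.006, 2.551]
contact_force: [0.1, -0.1, 0.0]
opening: 0.0597
grip_force: 0.0
```

Call:
send_rows --targets '[{"translation": [0, 0, 0], "spin": 0, "jaw": 0.65}, {"translation": [0, 0, 0], "spin": 0, "jaw": 0.65}, {"translation": [0, 0, 0], "spin": 0, "jaw": 0.65}, {"translation": [0, 0, 0], "spin": 0, "jaw": 0.65}, {"translation": [0, 0, 0], "spin": 0, "jaw": 0.65}]'

```text
time: 9.05
tool_pos: [0.6271, -0.233, 0.0482]
tool_rot: [3.141, 0.001, 2.551]
contact_force: [-0.3, -0.2, -0.6]
opening: 0.0603
grip_force: 0.0
```

```bash
python3 - <<'E'
from h import *
p,s=look("elbow",(.629,-.249))
c,n=np.cos(p[2]),np.sin(p[2])
g=p[:2]+np.array([c*.012+n*.0135,n*.012-c*.0135])
go(*g,.006,p[2]+np.pi)
E
```

```text
table z 0.0005 top 0.0263 3403
elbow [ 0.6263 -0.2456  2.5379] 145.4 5.19
t9.10 trans cm [0.54 0.28 4.2 ] spin deg 0.7 q6 -1.45
```

Call:
send_rows --targets '[{"translation": [0, 0.1, 1.5], "spin": 0, "jaw": 0.65}, {"translation": [0, 0.1, 3], "spin": 0, "jaw": 0.65}, {"translation": [0, 0.1, 4], "spin": 0, "jaw": 0.65}, {"translation": [0, 0.1, 4.2], "spin": 0, "jaw": 0.65}, {"translation": [0, 0.1, 4.2], "spin": 0, "jaw": 0.1}]'

```text
time: 9.6
tool_pos: [0.627, -0.2319, 0.0044]
tool_rot: [-3.141, -0.002, 2.551]
contact_force: [0.3, -0.7, 0.9]
opening: 0.0552
grip_force: 0.0
```

Call:
send_rows --targets '[{"translation": [0, 0, 0], "spin": 0, "jaw": 0.1}, {"translation": [0, 0, 0], "spin": 0, "jaw": 0.1}, {"translation": [0, 0, 0], "spin": 0, "jaw": 0.1}, {"translation": [0, 0, 0], "spin": 0, "jaw": 0.1}, {"translation": [0, 0, 0], "spin": 0, "jaw": 0.1}]'

```text
time: 10.1
tool_pos: [0.6277, -0.2321, 0.0059]
tool_rot: [3.141, 0.001, 2.551]
contact_force: [-0.4, -1.4, 1.9]
opening: 0.0247
grip_force: 45.0
```

Call:
send_rows --targets '[{"translation": [0, 0, 0], "spin": 0, "jaw": 0.1}, {"translation": [0, 0, -2], "spin": 0, "jaw": 0.1}, {"translation": [0, 0, -5], "spin": 0, "jaw": 0.1}, {"translation": [0, 0, -8], "spin": 0, "jaw": 0.1}, {"translation": [0, 0, -10], "spin": 0, "jaw": 0.1}]'

```text
time: 10.6
tool_pos: [0.6278, -0.2323, 0.1074]
tool_rot: [3.141, 0.002, 2.551]
contact_force: [-0.1, -0.9, -1.1]
opening: 0.0243
grip_force: 45.0
```

```bash
python3 - <<'E'
from h import *
p,s=held("elbow",save="pics/w6.png")
# place: elbow yaw a => tool yaw a+180 (mod 180); keep tool yaw near 145..; cell axes at -10.1+90k, elbow = axis+28
c0=np.array([.3764,.2282])
a=np.radians(-10.1+28+90*1.); 
for k in (1,2):
    a=np.radians(-10.1+28+90*k);r=np.array([[np.cos(a),-np.sin(a)],[np.sin(a),np.cos(a)]])
    t=c0+r@np.array([.012,-.0135])*(1-.17)   # part shifted 3 mm away from fingers
    print(k,t,np.degrees(a));go(*t,.11,a)
E
```

```text
held 2593 off [ 0.0056 -0.013 ] dyaw 26.6 cost 22.09 top rel 0.0207
1 [0.38400134 0.24112181] 107.9
t10.65 trans cm [46.77 25.7   0.07] spin deg 38.2 q6 -1.45
2 [0.36347819 0.23580134] 197.9
t10.65 trans cm [48.18 24.12  0.07] spin deg -51.8 q6 -1.45
```

View pics/w6.png

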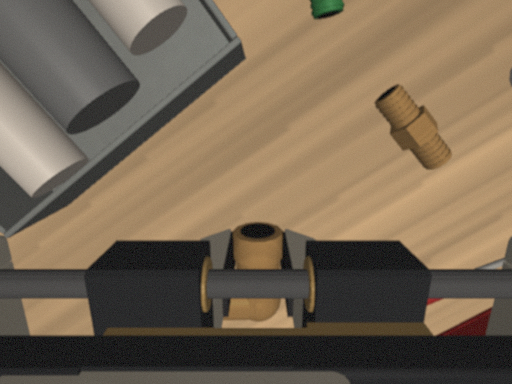

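The elbow hangs by its arm at (257,240). Transit to the elbow cell.

Call:
send_rows --targets '[{"translation": [4.3, 2.4, 0], "spin": 0, "jaw": 0.1}, {"translation": [8.6, 4.7, 0], "spin": 0, "jaw": 0.1}, {"translation": [12.9, 7.1, 0], "spin": 0, "jaw": 0.1}, {"translation": [17.2, 9.4, 0], "spin": 0, "jaw": 0.1}, {"translation": [21.5, 11.8, 0], "spin": 0, "jaw": 0.1}]'

```text
time: 11.15
tool_pos: [0.5129, -0.0128, 0.1047]
tool_rot: [-3.141, -0.001, 2.55]
contact_force: [0.6, 0.4, -0.6]
opening: 0.0247
grip_force: 45.0
```

Call:
send_rows --targets '[{"translation": [4.3, 2.4, 0], "spin": 7.6, "jaw": 0.1}, {"translation": [8.6, 4.7, 0], "spin": 15.2, "jaw": 0.1}, {"translation": [12.9, 7.1, 0], "spin": 22.8, "jaw": 0.1}, {"translation": [17.2, 9.4, 0], "spin": 30.4, "jaw": 0.1}, {"translation": [21.5, 11.8, 0], "spin": 38, "jaw": 0.1}]'

```text
time: 11.65
tool_pos: [0.4057, 0.1949, 0.105]
tool_rot: [-3.141, -0.0, 1.902]
contact_force: [1.6, -0.5, -1.2]
opening: 0.0245
grip_force: 45.0
```

```bash
python3 - <<'E'
from h import *
go(.384,.2411,.10,np.radians(107.9))
E
```

```text
t11.65 trans cm [ 5.07 -0.55  0.5 ] spin deg 1.1 q6 -0.05
```

Call:
send_rows --targets '[{"translation": [2.5, -0.4, 0], "spin": 0.2, "jaw": 0.1}, {"translation": [4.3, -0.7, 0], "spin": 0.2, "jaw": 0.1}, {"translation": [4.3, -0.7, 0], "spin": 0.2, "jaw": 0.1}, {"translation": [4.3, -0.7, 0], "spin": 0.2, "jaw": 0.1}, {"translation": [4.3, -0.7, 0], "spin": 0.2, "jaw": 0.1}]'

```text
time: 12.15
tool_pos: [0.3869, 0.2311, 0.1052]
tool_rot: [-3.141, 0.0, 1.903]
contact_force: [0.7, 0.5, -0.5]
opening: 0.0247
grip_force: 45.0
```

```bash
python3 - <<'E'
from h import *
go(.384,.2411,.015,np.radians(107.9))
s=monitor.observe();im,d=read_camera("wrist");cv2.imwrite("pics/w7.png",im[:,:,::-1])
E
```

```text
t12.15 trans cm [1.04 0.05 9.02] spin deg 1.1 q6 0.04
```

View pics/w7.png

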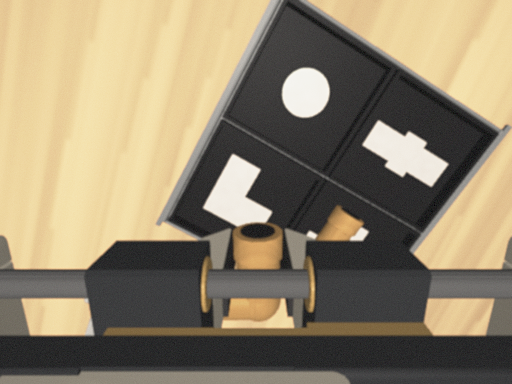

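The elbow is above its cell, whose L outline is at (238,195); the tee lies in its own cell at (340,220). Centring, then lowering.

Call:
send_rows --targets '[{"translation": [1, 0, 1], "spin": 1, "jaw": 0.1}, {"translation": [1, 0, 2], "spin": 1, "jaw": 0.1}, {"translation": [1, 0, 4], "spin": 1, "jaw": 0.1}, {"translation": [1, 0, 5], "spin": 1, "jaw": 0.1}, {"translation": [1, 0, 5], "spin": 1, "jaw": 0.1}]'

```text
time: 12.7
tool_pos: [0.3825, 0.2403, 0.0541]
tool_rot: [-3.138, 0.0, 1.886]
contact_force: [-0.2, -0.3, -1.0]
opening: 0.0244
grip_force: 45.0
```

Call:
send_rows --targets '[{"translation": [0, 0, 2], "spin": 0, "jaw": 0.1}, {"translation": [0, 0, 3.5], "spin": 0, "jaw": 0.1}, {"translation": [0, 0, 4], "spin": 0, "jaw": 0.1}, {"translation": [0, 0, 4.1], "spin": 0, "jaw": 0.1}, {"translation": [0, 0, 4.1], "spin": 0, "jaw": 0.1}]'

```text
time: 13.2
tool_pos: [0.3838, 0.2414, 0.0151]
tool_rot: [3.141, -0.0, 1.886]
contact_force: [0.8, -0.8, -1.3]
opening: 0.0244
grip_force: 45.0
```

```bash
python3 - <<'E'
from h import *
go(.384,.2411,.012,np.radians(107.9))
E
```

```text
t13.20 trans cm [-0.03  0.01  0.31] spin deg 0.2 q6 0.08
```

Call:
send_rows --targets '[{"translation": [0, 0, 0.1], "spin": 0, "jaw": 0.1}, {"translation": [0, 0, 0.2], "spin": 0, "jaw": 0.1}, {"translation": [0, 0, 0.2], "spin": 0, "jaw": 0.1}, {"translation": [0, 0, 0.2], "spin": 0, "jaw": 0.1}, {"translation": [0, 0, 0.2], "spin": 0, "jaw": 0.1}]'

```text
time: 13.7
tool_pos: [0.3834, 0.2413, 0.0126]
tool_rot: [3.141, -0.0, 1.886]
contact_force: [-0.2, -0.1, -1.4]
opening: 0.0244
grip_force: 45.0
```

Call:
send_rows --targets '[{"translation": [0, 0, 0.1], "spin": 0, "jaw": 0.1}, {"translation": [0, 0, 0.1], "spin": 0, "jaw": 0.1}, {"translation": [0, 0, 0.1], "spin": 0, "jaw": 0.1}, {"translation": [0, 0, 0.1], "spin": 0, "jaw": 0.1}, {"translation": [0, 0, 0.1], "spin": 0, "jaw": 0.1}]'

```text
time: 14.2
tool_pos: [0.3834, 0.2414, 0.0117]
tool_rot: [3.141, -0.0, 1.886]
contact_force: [-0.7, 1.0, 5.7]
opening: 0.0247
grip_force: 45.0
```

Call:
send_rows --targets '[{"translation": [0, 0, 0], "spin": 0, "jaw": 0.35}, {"translation": [0, 0, 0], "spin": 0, "jaw": 0.35}, {"translation": [0, 0, 0], "spin": 0, "jaw": 0.35}, {"translation": [0, 0, 0], "spin": 0, "jaw": 0.35}, {"translation": [0, 0, -1], "spin": 0, "jaw": 0.35}]'

```text
time: 14.7
tool_pos: [0.3825, 0.2409, 0.0209]
tool_rot: [-3.139, 0.0, 1.886]
contact_force: [0.6, -0.1, 0.3]
opening: 0.0326
grip_force: 0.0
```

Call:
send_rows --targets '[{"translation": [0, 0, -3], "spin": 0, "jaw": 0.35}, {"translation": [0, 0, -6], "spin": 0, "jaw": 0.4}, {"translation": [0, 0, -9], "spin": 0, "jaw": 0.5}, {"translation": [0, 0, -12], "spin": 0, "jaw": 0.5}, {"translation": [-5, 0, -13], "spin": 0, "jaw": 0.5}]'

```text
time: 15.2
tool_pos: [0.3991, 0.1981, 0.155]
tool_rot: [3.135, -0.001, 1.893]
contact_force: [1.5, -0.0, -1.1]
opening: 0.0458
grip_force: 0.0
```

```bash
python3 - <<'E'
from h import *
# nipple: yaw 3.28 => axis 188deg(8deg); tool y perpendicular => tool yaw = 8 or 188. grip +/-x end
go(.60,-.09,.14,np.radians(188));s=monitor.observe();print(s["tool_rot"],s["qpos"])
im,d=read_camera("wrist");cv2.imwrite("pics/w8.png",im[:,:,::-1])
E
```

```text
t15.20 trans cm [-33.69   9.93   1.5 ] spin deg -79.5 q6 -0.04
[ 3.13488027e+00 -1.25075516e-03  1.89297418e+00] [ 2.87421368e-01  2.73609183e-01  1.84434039e+00  1.74389424e-03
  1.01697889e+00 -3.56645227e-02]
```

View pics/w8.png

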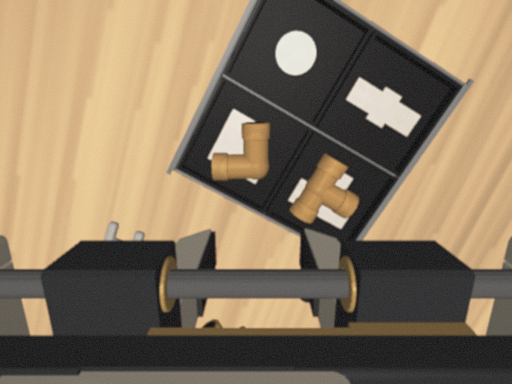

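Elbow and tee both lie flat in their cells, at (245,160) and (322,190). Next, the nipple.

Call:
send_rows --targets '[{"translation": [-3.4, 1, 0.3], "spin": -8, "jaw": 0.6}, {"translation": [-6.8, 2, 0.6], "spin": -16, "jaw": 0.6}, {"translation": [-10.2, 3, 0.9], "spin": -24, "jaw": 0.6}, {"translation": [-13.6, 4, 1.2], "spin": -32, "jaw": 0.6}, {"translation": [-17, 5, 1.5], "spin": -40, "jaw": 0.6}]'

```text
time: 15.75
tool_pos: [0.4993, 0.0471, 0.1367]
tool_rot: [3.141, 0.0, 2.589]
contact_force: [0.4, 0.9, 0.3]
opening: 0.0551
grip_force: 0.0
```

Call:
send_rows --targets '[{"translation": [-3.2, -1.4, 0], "spin": -8, "jaw": 0.6}, {"translation": [-6.4, -2.8, 0], "spin": -16, "jaw": 0.6}, {"translation": [-9.6, -4.2, 0], "spin": -24, "jaw": 0.6}, {"translation": [-12.8, -5.6, 0], "spin": -32, "jaw": 0.6}, {"translation": [-16.2, -7.1, 0], "spin": -39.5, "jaw": 0.6}]'

```text
time: 16.25
tool_pos: [0.599, -0.0986, 0.1367]
tool_rot: [3.141, -0.0, -3.004]
contact_force: [0.6, 1.3, 0.6]
opening: 0.0554
grip_force: 0.0
```

Call:
send_rows --targets '[{"translation": [0, 0, 0], "spin": 0, "jaw": 0.6}, {"translation": [0, 0, 0], "spin": 0, "jaw": 0.6}, {"translation": [0, 0, 0], "spin": 0, "jaw": 0.6}, {"translation": [0, 0, 0], "spin": 0, "jaw": 0.6}, {"translation": [0, 0, 0], "spin": 0, "jaw": 0.6}]'

```text
time: 16.75
tool_pos: [0.5984, -0.0965, 0.1366]
tool_rot: [3.141, 0.0, -3.009]
contact_force: [-0.1, -0.4, -0.9]
opening: 0.0553
grip_force: 0.0
```

```bash
python3 - <<'E'
from h import *
p,s=look("nipple",(.645,-.099),"pics/w9.png")
print(s["tool_pos"],s["tool_rot"])
u=np.array([np.cos(p[2]),np.sin(p[2])]);u*=-np.sign(u[0])
g=p[:2]+.022*u;print(g);go(*g,.05,p[2]);go(*g,.004,p[2])
im,d=read_camera("top");P=world("top",d)
for n,c in (("tee",(.4705,.2105)),("elbow",(.3764,.2282))):
    print(n,fit(n,blob(P,c,.05,.022,.05)[:,:2]))
cv2.imwrite("pics/t9.png",cv2.resize(im[170:290,100:260,::-1],(800,600)))
E
```

```text
table z 0.0005 top 0.029 1788
nipple [ 0.6445 -0.0997  3.2978] 189.0 1.14
[ 0.5984048  -0.09652677  0.13658426] [ 3.14148456e+00  4.13820147e-05 -3.00886236e+00]
[ 0.62278222 -0.10307712]
t16.80 trans cm [-2.32 -0.96  8.66] spin deg -1.3 q6 -1.99
t16.80 trans cm [-2.32 -0.96 13.26] spin deg -1.3 q6 -1.99
tee (array([0.46595599, 0.21208411, 4.49897054]), np.float64(2.968095626763964))h.py:26: RuntimeWarning: Mean of empty slice.
  t=T[name];kd=cKDTree(D);c=D.mean(0);best=None
  ret = um.true_divide(
Traceback (most recent call last):
  File "h.py", line 32, in fit
    r=minimize(cost,[*c,y],method="Nelder-Mead",options=dict(initial_simplex=[[*c,y],[c[0]+.01,c[1],y],[c[0],c[1]+.01,y],[*c,y+.3]],maxiter=150,xatol=1e-4,fatol=1e-3))
  File "h.py", line 30, in cost
    q=tr(p);return 1e6*(np.mean(kd.query(q)[0]**2)+np.mean(cKDTree(q).query(D)[0]**2))
                                ~~~~~~~~^^^
  File "scipy/spatial/_ckdtree.pyx", line 794, in scipy.spatial._ckdtree.cKDTree.query
ValueError: 'x' must be finite, check for nan or inf values
```

View pics/w9.png

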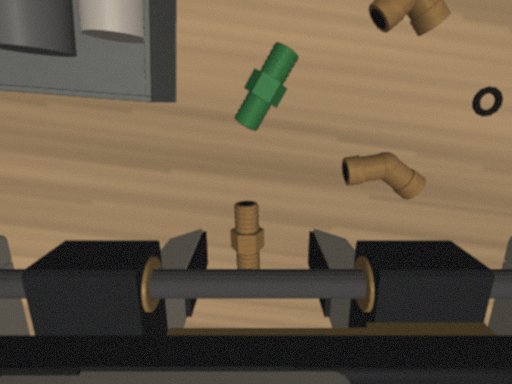

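The tee sits near its cell middle. The wrist picture shows the brass nipple at (247,235) with its near end at (246,210); the green one at (267,85) and the bend at (385,175) are clear. Descending onto the near threaded end.

Call:
send_rows --targets '[{"translation": [-1, -0.4, 2.5], "spin": -1.3, "jaw": 0.55}, {"translation": [-2, -0.9, 5], "spin": -1.3, "jaw": 0.55}, {"translation": [-2.3, -0.9, 7.5], "spin": -1.3, "jaw": 0.55}, {"translation": [-2.3, -0.9, 8.5], "spin": -1.3, "jaw": 0.55}, {"translation": [-2.3, -0.9, 8.5], "spin": -1.3, "jaw": 0.55}]'

```text
time: 17.35
tool_pos: [0.6215, -0.1028, 0.0498]
tool_rot: [3.14, -0.003, -2.987]
contact_force: [-0.3, 0.6, 1.1]
opening: 0.0505
grip_force: 0.0
```

Call:
send_rows --targets '[{"translation": [0, 0, 0], "spin": 0, "jaw": 0.55}, {"translation": [0, 0, 0], "spin": 0, "jaw": 0.55}, {"translation": [0, 0, 1.5], "spin": 0, "jaw": 0.55}, {"translation": [0, 0, 3], "spin": 0, "jaw": 0.55}, {"translation": [0, 0, 4.5], "spin": 0, "jaw": 0.55}]'

```text
time: 17.85
tool_pos: [0.6222, -0.1032, 0.0048]
tool_rot: [3.141, -0.001, -2.987]
contact_force: [0.2, -0.3, -0.0]
opening: 0.0504
grip_force: 0.0
```

```bash
python3 - <<'E'
from h import *
go(.6228,-.1031,.006,np.radians(189))
E
```

```text
t17.85 trans cm [-0.06 -0.   -0.12] spin deg -0.1 q6 -2.01
```

Call:
send_rows --targets '[{"translation": [0, 0, 0], "spin": 0, "jaw": 0.1}, {"translation": [0, 0, 0], "spin": 0, "jaw": 0.1}, {"translation": [0, 0, 0], "spin": 0, "jaw": 0.1}, {"translation": [0, 0, 0], "spin": 0, "jaw": 0.1}, {"translation": [0, 0, 0], "spin": 0, "jaw": 0.1}]'

```text
time: 18.35
tool_pos: [0.6231, -0.1035, 0.0069]
tool_rot: [-3.141, 0.001, -2.987]
contact_force: [-0.3, -0.4, 0.0]
opening: 0.0209
grip_force: 45.0
```

Call:
send_rows --targets '[{"translation": [0, 0, 0], "spin": 0, "jaw": 0.1}, {"translation": [0, 0, -1], "spin": 0, "jaw": 0.1}, {"translation": [0, 0, -4], "spin": 0, "jaw": 0.1}, {"translation": [0, 0, -7], "spin": 0, "jaw": 0.1}, {"translation": [0, 0, -10], "spin": 0, "jaw": 0.1}]'

```text
time: 18.85
tool_pos: [0.6224, -0.1032, 0.1079]
tool_rot: [3.141, -0.0, -2.987]
contact_force: [0.6, -0.4, -1.2]
opening: 0.0208
grip_force: 45.0
```

```bash
python3 - <<'E'
from h import *
p,s=held("nipple",save="pics/w10.png")
# target: tool yaw along a cell axis ; tool x points from nipple centre to grip
for a in (169.9,259.9):
    t=np.array([.4880,.3045])+.022*np.array([np.cos(np.radians(a)),np.sin(np.radians(a))]);print(a,t);go(*t,.10,np.radians(a))
E
```

```text
held 2464 off [0.0156 0.003 ] dyaw 0.10000000000002274 cost 13.37 top rel 0.0222
169.9 [0.46634093 0.30835807]
t18.90 trans cm [ 9.33 43.19  1.37] spin deg 19.0 q6 -2.01
259.9 [0.48414193 0.28284093]
t18.90 trans cm [ 7.97 40.39  1.37] spin deg -71.0 q6 -2.01
```

View pics/w10.png

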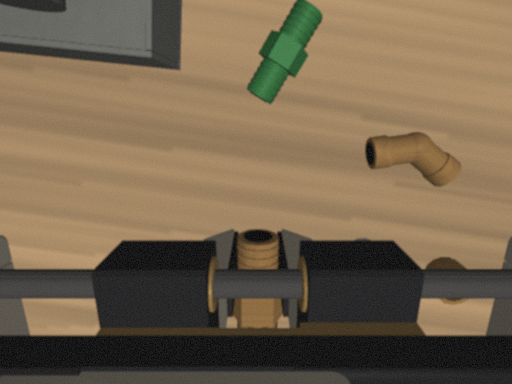

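The nipple is held level at (258,265). Transit to its cell.

Call:
send_rows --targets '[{"translation": [0.9, 4.3, 0], "spin": 0, "jaw": 0.1}, {"translation": [1.9, 8.6, 0], "spin": 0, "jaw": 0.1}, {"translation": [2.8, 12.9, 0], "spin": 0, "jaw": 0.1}, {"translation": [3.7, 17.2, 0], "spin": 0, "jaw": 0.1}, {"translation": [4.7, 21.6, 0], "spin": 0, "jaw": 0.1}]'

```text
time: 19.4
tool_pos: [0.5422, 0.1043, 0.1069]
tool_rot: [3.142, 0.001, -2.987]
contact_force: [-0.9, 0.9, -1.0]
opening: 0.0209
grip_force: 45.0
```

Call:
send_rows --targets '[{"translation": [0.9, 4.3, 0], "spin": 4, "jaw": 0.1}, {"translation": [1.9, 8.6, 0], "spin": 8, "jaw": 0.1}, {"translation": [2.8, 12.9, 0], "spin": 12, "jaw": 0.1}, {"translation": [3.7, 17.2, 0], "spin": 16, "jaw": 0.1}, {"translation": [4.7, 21.6, 0], "spin": 19, "jaw": 0.1}]'

```text
time: 19.9
tool_pos: [0.4624, 0.3106, 0.107]
tool_rot: [3.141, 0.001, 2.962]
contact_force: [0.1, -0.3, -1.3]
opening: 0.021
grip_force: 45.0
```

Call:
send_rows --targets '[{"translation": [0, 0, 0], "spin": 0, "jaw": 0.1}, {"translation": [0, 0, 0], "spin": 0, "jaw": 0.1}, {"translation": [0, 0, 0], "spin": 0, "jaw": 0.1}, {"translation": [0, 0, 0], "spin": 0, "jaw": 0.1}, {"translation": [0, 0, 0], "spin": 0, "jaw": 0.1}]'

```text
time: 20.4
tool_pos: [0.4639, 0.3079, 0.1064]
tool_rot: [-3.142, 0.0, 2.963]
contact_force: [-0.3, 0.0, -0.7]
opening: 0.0208
grip_force: 45.0
```

```bash
python3 - <<'E'
from h import *
go(.4663,.3084,.0125,np.radians(169.9))
E
```

```text
t20.40 trans cm [-0.23  0.09  9.39] spin deg -0.1 q6 -0.94
```

Call:
send_rows --targets '[{"translation": [-0.2, 0.1, 2.5], "spin": 0, "jaw": 0.1}, {"translation": [-0.2, 0.1, 5], "spin": 0, "jaw": 0.1}, {"translation": [-0.2, 0.1, 7.5], "spin": 0, "jaw": 0.1}, {"translation": [-0.2, 0.1, 9], "spin": 0, "jaw": 0.1}, {"translation": [-0.2, 0.1, 9.2], "spin": 0, "jaw": 0.1}]'

```text
time: 20.9
tool_pos: [0.465, 0.3086, 0.013]
tool_rot: [-3.14, -0.002, 2.963]
contact_force: [0.1, -0.3, 0.1]
opening: 0.0211
grip_force: 45.0
```

Call:
send_rows --targets '[{"translation": [0, 0, 0.1], "spin": 0, "jaw": 0.1}, {"translation": [0, 0, 0.1], "spin": 0, "jaw": 0.1}, {"translation": [0, 0, 0.1], "spin": 0, "jaw": 0.1}, {"translation": [0, 0, 0.1], "spin": 0, "jaw": 0.1}, {"translation": [0, 0, 0.1], "spin": 0, "jaw": 0.1}]'

```text
time: 21.4
tool_pos: [0.4656, 0.3098, 0.0138]
tool_rot: [3.141, 0.001, 2.965]
contact_force: [0.0, 0.2, -1.4]
opening: 0.0206
grip_force: 45.0
```

Call:
send_rows --targets '[{"translation": [0, 0, 0.1], "spin": 0, "jaw": 0.1}, {"translation": [0, 0, 0.15], "spin": 0, "jaw": 0.1}, {"translation": [0, 0, 0.15], "spin": 0, "jaw": 0.1}, {"translation": [0, 0, 0.15], "spin": 0, "jaw": 0.1}, {"translation": [0, 0, 0.15], "spin": 0, "jaw": 0.1}]'

```text
time: 21.9
tool_pos: [0.4654, 0.3098, 0.0126]
tool_rot: [3.141, 0.0, 2.965]
contact_force: [-2.6, -0.8, 6.8]
opening: 0.0209
grip_force: 45.0
```

Call:
send_rows --targets '[{"translation": [0, 0, 0], "spin": 0, "jaw": 0.36}, {"translation": [0, 0, 0], "spin": 0, "jaw": 0.36}, {"translation": [0, 0, 0], "spin": 0, "jaw": 0.36}, {"translation": [0, 0, 0], "spin": 0, "jaw": 0.36}, {"translation": [0, 0, -1], "spin": 0, "jaw": 0.36}]'

```text
time: 22.4
tool_pos: [0.4645, 0.3092, 0.021]
tool_rot: [-3.14, -0.002, 2.965]
contact_force: [-0.2, -0.5, 0.4]
opening: 0.0331
grip_force: 0.0
```

Call:
send_rows --targets '[{"translation": [0, 0, -4], "spin": 0, "jaw": 0.36}, {"translation": [0, 0, -8], "spin": 0, "jaw": 0.5}, {"translation": [0, 0, -13], "spin": 0, "jaw": 0.7}, {"translation": [0, 0, -13], "spin": 0, "jaw": 0.7}, {"translation": [0, 0, -13], "spin": 0, "jaw": 0.7}]'

```text
time: 22.9
tool_pos: [0.466, 0.31, 0.1537]
tool_rot: [3.139, 0.003, 2.965]
contact_force: [-0.7, -0.2, -0.4]
opening: 0.0601
grip_force: 0.0
```

```bash
python3 - <<'E'
from h import *
s=monitor.observe();im,d=read_camera("wrist");P=world("wrist",d,s);cv2.imwrite("pics/w11.png",im[:,:,::-1])
hsv=cv2.cvtColor(im,cv2.COLOR_RGB2HSV);br=(hsv[:,:,0]<25)&(hsv[:,:,1]>90)
for n,c in (("tee",(.4705,.2105)),("elbow",(.3764,.2282)),("nipple",(.488,.3045))):
    Q=P.copy();Q[~br]=-1;W=blob(Q,c,.05,.010,.045)
    if len(W)>200: q,f=fit(n,W[::max(1,len(W)//1200),:2]);print(n,len(W),(q[:2]-c).round(4),f,np.percentile(W[:,2],98))
go(.63,.08,.15,np.radians(170));print(s["tool_pos"])
E
```

```text
tee 2459 [-0.0037  0.0029] 0.8610974167348517 0.032574895883809164
elbow 2567 [-0.002  -0.0029] 1.062212885129989 0.03270610761499522
nipple 1825 [0.0022 0.0008] 1.4491900453408832 0.03518041941757255
t22.95 trans cm [-20.27 -19.7    0.21] spin deg -0.1 q6 -0.94
[0.46597711 0.30999304 0.15373851]
```

View pics/w11.png

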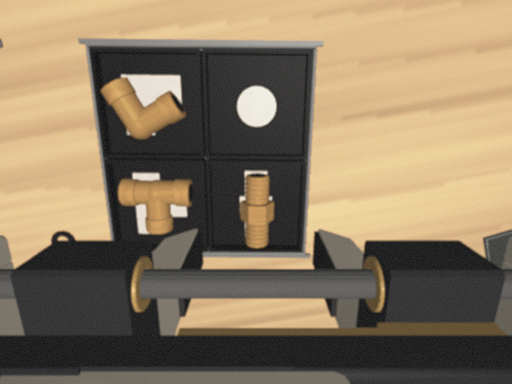

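Tee (155,200), elbow (145,110) and nipple (257,210) all lie flat, within 5 mm of their cell middles; the disc cell (257,106) is still empty. Now the cap.

Call:
send_rows --targets '[{"translation": [-3.3, -3.3, 0], "spin": 0, "jaw": 0.7}, {"translation": [-6.6, -6.6, 0], "spin": 0, "jaw": 0.7}, {"translation": [-9.9, -9.9, 0], "spin": 0, "jaw": 0.7}, {"translation": [-13.2, -13.2, 0], "spin": 0, "jaw": 0.7}, {"translation": [-16.5, -16.5, 0], "spin": 0, "jaw": 0.7}]'

```text
time: 23.45
tool_pos: [0.5986, 0.1165, 0.1499]
tool_rot: [-3.141, -0.003, 2.965]
contact_force: [0.6, 1.3, 0.8]
opening: 0.0641
grip_force: 0.0
```

Call:
send_rows --targets '[{"translation": [-3.7, -3.2, 0.2], "spin": 0, "jaw": 0.7}, {"translation": [-3.7, -3.2, 0.2], "spin": 0, "jaw": 0.7}, {"translation": [-3.7, -3.2, 0.2], "spin": 0, "jaw": 0.7}, {"translation": [-3.7, -3.2, 0.2], "spin": 0, "jaw": 0.7}, {"translation": [-3.7, -3.2, 0.2], "spin": 0, "jaw": 0.7}]'

```text
time: 23.95
tool_pos: [0.6286, 0.0816, 0.1494]
tool_rot: [3.142, -0.001, 2.966]
contact_force: [-0.2, 0.9, -0.6]
opening: 0.0644
grip_force: 0.0
```

```bash
python3 - <<'E'
from h import *
s=monitor.observe();im,d=read_camera("wrist");P=world("wrist",d,s);cv2.imwrite("pics/w12.png",im[:,:,::-1])
W=blob(P,(.671,.079),.04,.019,.03);c,r=cv2.minEnclosingCircle(W[:,:2].astype(np.float32));print(len(W),c,r,W[:,:2].min(0),W[:,:2].max(0))
m=W[:,:2];A=np.c_[2*m,np.ones(len(m))];q=np.linalg.lstsq(A,(m**2).sum(1),rcond=None)[0];print("circle fit",q[:2])
go(*c,.005,np.radians(170));print(s["tool_pos"],s["tool_rot"])
E
```

```text
486 (0.6723955273628235, 0.08024793863296509) 0.01802559569478035 [0.65465693 0.06264055] [0.69015424 0.09797841]
circle fit [0.67167037 0.08038698]
t24.00 trans cm [-4.31  0.63 14.47] spin deg -0.0 q6 -1.39
[0.62861092 0.08156204 0.14941371] [ 3.14154609e+00 -1.29959272e-03  2.96644344e+00]
```

View pics/w12.png

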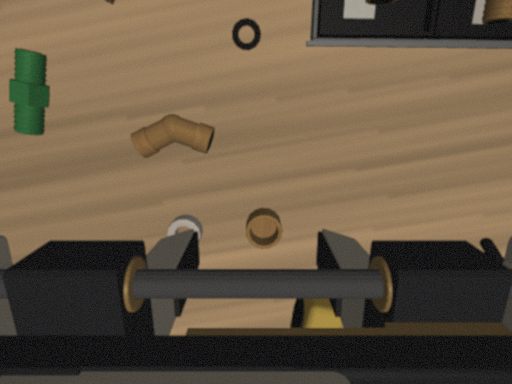

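The cap is at (264,228), measured radius 18.0 mm. The white ring (185,228) is clear of the finger path.

Call:
send_rows --targets '[{"translation": [-2, 0.3, 2.5], "spin": 0, "jaw": 0.65}, {"translation": [-4, 0.6, 5], "spin": 0, "jaw": 0.65}, {"translation": [-4.3, 0.6, 7.5], "spin": 0, "jaw": 0.65}, {"translation": [-4.3, 0.6, 9.5], "spin": 0, "jaw": 0.65}, {"translation": [-4.3, 0.6, 9.5], "spin": 0, "jaw": 0.65}]'

```text
time: 24.5
tool_pos: [0.6705, 0.0796, 0.0515]
tool_rot: [-3.141, -0.006, 2.966]
contact_force: [0.3, -0.2, -0.4]
opening: 0.0598
grip_force: 0.0
```

Call:
send_rows --targets '[{"translation": [0, 0, 0], "spin": 0, "jaw": 0.65}, {"translation": [0, 0, 2], "spin": 0, "jaw": 0.65}, {"translation": [0, 0, 4], "spin": 0, "jaw": 0.65}, {"translation": [0, 0, 4.9], "spin": 0, "jaw": 0.65}, {"translation": [0, 0, 4.9], "spin": 0, "jaw": 0.65}]'

```text
time: 25.0
tool_pos: [0.6726, 0.0788, 0.0058]
tool_rot: [-3.142, -0.001, 2.965]
contact_force: [0.4, -0.2, 1.2]
opening: 0.0593
grip_force: 0.0
```

```bash
python3 - <<'E'
from h import *
go(.6720,.0803,.005,np.radians(170))
E
```

```text
t25.00 trans cm [0.09 0.14 0.08] spin deg -0.1 q6 -1.39
```

Call:
send_rows --targets '[{"translation": [0.1, 0.1, 0], "spin": 0, "jaw": 0.2}, {"translation": [0.1, 0.1, 0], "spin": 0, "jaw": 0.2}, {"translation": [0.1, 0.1, 0], "spin": 0, "jaw": 0.2}, {"translation": [0.1, 0.1, 0], "spin": 0, "jaw": 0.2}, {"translation": [0.1, 0.1, 0], "spin": 0, "jaw": 0.2}]' --force 35

```text
time: 25.5
tool_pos: [0.6727, 0.0798, 0.0068]
tool_rot: [3.141, 0.001, 2.965]
contact_force: [-1.2, 1.3, 4.4]
opening: 0.035
grip_force: 35.0
```

Call:
send_rows --targets '[{"translation": [0, 0, 0], "spin": 0, "jaw": 0.2}, {"translation": [0, 0, -1], "spin": 0, "jaw": 0.2}, {"translation": [0, 0, -4], "spin": 0, "jaw": 0.2}, {"translation": [0, 0, -7], "spin": 0, "jaw": 0.2}, {"translation": [0, 0, -10], "spin": 0, "jaw": 0.2}]'

```text
time: 26.0
tool_pos: [0.6718, 0.0796, 0.1069]
tool_rot: [-3.141, -0.001, 2.965]
contact_force: [1.6, -0.1, -1.2]
opening: 0.0352
grip_force: 35.0
```

```bash
python3 - <<'E'
from h import *
go(.394,.322,.11,np.radians(170))
E
```

```text
t26.00 trans cm [31.61 18.97 -0.31] spin deg -0.1 q6 -1.39
```

Call:
send_rows --targets '[{"translation": [4, 2.4, 0], "spin": 0, "jaw": 0.2}, {"translation": [8, 4.8, 0], "spin": 0, "jaw": 0.2}, {"translation": [12, 7.2, 0], "spin": 0, "jaw": 0.2}, {"translation": [16, 9.6, 0], "spin": 0, "jaw": 0.2}, {"translation": [20, 12, 0], "spin": 0, "jaw": 0.2}]'

```text
time: 26.5
tool_pos: [0.4948, 0.2338, 0.1061]
tool_rot: [3.141, 0.0, 2.964]
contact_force: [0.8, 0.6, -1.8]
opening: 0.0351
grip_force: 35.0
```

Call:
send_rows --targets '[{"translation": [4, 2.4, 0], "spin": 0, "jaw": 0.2}, {"translation": [8, 4.8, 0], "spin": 0, "jaw": 0.2}, {"translation": [11.6, 7, 0], "spin": 0, "jaw": 0.2}, {"translation": [11.6, 7, 0], "spin": 0, "jaw": 0.2}, {"translation": [11.6, 7, 0], "spin": 0, "jaw": 0.2}]'

```text
time: 27.0
tool_pos: [0.3941, 0.3229, 0.1062]
tool_rot: [3.141, 0.001, 2.967]
contact_force: [-0.5, -0.4, -0.4]
opening: 0.0351
grip_force: 35.0
```

```bash
python3 - <<'E'
from h import *
go(.394,.322,.0125,np.radians(170))
E
```

```text
t27.00 trans cm [-0.   -0.09  9.37] spin deg 0.0 q6 -0.86
```

Call:
send_rows --targets '[{"translation": [0, -0.1, 2.5], "spin": 0, "jaw": 0.2}, {"translation": [0, -0.1, 5], "spin": 0, "jaw": 0.2}, {"translation": [0, -0.1, 7.5], "spin": 0, "jaw": 0.2}, {"translation": [0, -0.1, 8.8], "spin": 0, "jaw": 0.2}, {"translation": [0, -0.1, 9.2], "spin": 0, "jaw": 0.2}]'

```text
time: 27.5
tool_pos: [0.3947, 0.3197, 0.0126]
tool_rot: [-3.139, -0.002, 2.963]
contact_force: [-6.3, -7.8, 28.0]
opening: 0.0352
grip_force: 35.0
```

Call:
send_rows --targets '[{"translation": [0, 0, 0.1], "spin": 0, "jaw": 0.2}, {"translation": [0, 0, 0.2], "spin": 0, "jaw": 0.2}, {"translation": [0, 0, 0.2], "spin": 0, "jaw": 0.2}, {"translation": [0, 0, 0.2], "spin": 0, "jaw": 0.2}, {"translation": [0, 0, 0.2], "spin": 0, "jaw": 0.2}]'

```text
time: 28.0
tool_pos: [0.3954, 0.3213, 0.0127]
tool_rot: [3.141, 0.002, 2.965]
contact_force: [0.1, -3.8, 5.3]
opening: 0.035
grip_force: 35.0
```

Resting on the floor. Release to 42 mm, then up.

Call:
send_rows --targets '[{"translation": [0, 0, 0], "spin": 0, "jaw": 0.46}, {"translation": [0, 0, 0], "spin": 0, "jaw": 0.46}, {"translation": [0, 0, 0], "spin": 0, "jaw": 0.46}, {"translation": [0, 0, 0], "spin": 0, "jaw": 0.46}, {"translation": [0, 0, -1], "spin": 0, "jaw": 0.46}]'

```text
time: 28.5
tool_pos: [0.3935, 0.321, 0.0211]
tool_rot: [-3.14, -0.002, 2.965]
contact_force: [-1.3, -0.1, 0.3]
opening: 0.0422
grip_force: 0.0
```

Call:
send_rows --targets '[{"translation": [0, 0, -3], "spin": 0, "jaw": 0.46}, {"translation": [0, 0, -7], "spin": 0, "jaw": 0.5}, {"translation": [0, 0, -11], "spin": 0, "jaw": 0.7}, {"translation": [-4, 0, -15], "spin": 0, "jaw": 0.7}, {"translation": [-8, 0, -17], "spin": 0, "jaw": 0.7}]'

```text
time: 29.0
tool_pos: [0.4724, 0.3082, 0.1956]
tool_rot: [3.139, 0.003, 2.967]
contact_force: [0.3, 1.2, -0.7]
opening: 0.0629
grip_force: 0.0
```

Call:
send_rows --targets '[{"translation": [-4, 0, 0], "spin": 0, "jaw": 0.7}, {"translation": [-4, 0, 0], "spin": 0, "jaw": 0.7}, {"translation": [-4, 0, 0], "spin": 0, "jaw": 0.7}, {"translation": [-4, 0, 0], "spin": 0, "jaw": 0.7}, {"translation": [-4, 0, 0], "spin": 0, "jaw": 0.7}]'

```text
time: 29.5
tool_pos: [0.5103, 0.3008, 0.1913]
tool_rot: [-3.141, -0.001, 2.966]
contact_force: [0.1, 0.6, -0.4]
opening: 0.0644
grip_force: 0.0
```

```bash
python3 - <<'E'
from h import *
s=monitor.observe();im,d=read_camera("wrist");P=world("wrist",d,s);cv2.imwrite("pics/w13.png",im[:,:,::-1])
hsv=cv2.cvtColor(im,cv2.COLOR_RGB2HSV);br=(hsv[:,:,0]<25)&(hsv[:,:,1]>90);Q=P.copy();Q[~br]=-1
for n,c in (("tee",(.4705,.2105)),("elbow",(.3764,.2282)),("nipple",(.488,.3045)),("cap",(.394,.322))):
    W=blob(Q,c,.05,.010,.045)
    if len(W)>200: q,f=fit(n,W[::max(1,len(W)//1200),:2]);print(n,len(W),(q[:2]-c).round(4),round(f,2),np.percentile(W[:,2],98).round(4))
print(s["tool_pos"])
E
```

```text
tee 2088 [-0.0029  0.0025] 1.23 0.0327
elbow 2275 [-0.002  -0.0028] 1.71 0.0328
nipple 1587 [0.0016 0.0013] 0.63 0.0353
cap 1240 [ 0.0016 -0.0003] 0.54 0.0318
[0.51034167 0.30076057 0.19133359]
```

View pics/w13.png

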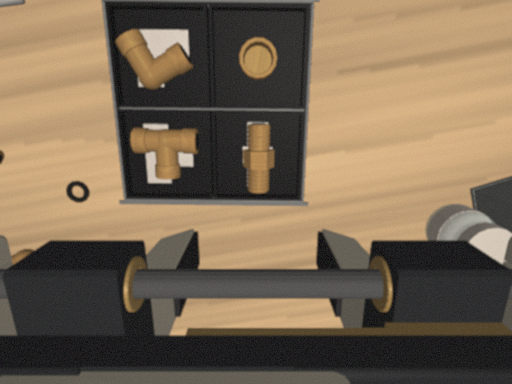

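The tee (165,150), elbow (153,58), nipple (259,158) and cap (258,58, open end up) all lie flat within 4 mm of their cell middles, and the gripper is clear. Handing in.

```bash
python3 -c "
from cell import job
print(job.hand_in())"
```

```text
the job is handed in; nothing more can be done
None
```

The tee, elbow, nipple and cap lie flat in their own compartments within about 4 mm of the middle, cap open end up, cross and bend not touched, handed in at about 30 s; I viewed 15 pictures, one over the limit of 14.

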